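Open the drawing tube and park its cap in the tray

TASK

Open the leaning blue drawing tube so that its cap cannot get lost. First lift the white tray up and off the top edge of the desk screen where it hangs and stand it upright, well centred, on the green mat; then unscrew the tube's red cap (anticlockwise), keep hold of it as it comes free, and set it gently, open end down, on the floor of the tray. Never let the cap drop or touch the desk, and leave the mug, the bottle, the stapler and the tape dispenser where they are.

Things in the scene. Friction and masses are not known exactly. Their poses are not given: they have to be found in the camera images.
- tray_grip (a point): Centre of the white tray's orange grip block: 14 mm (tray x) by 60 mm (tray y) by 36 mm high, free to grasp from above, closing along tray x. Tray axes: z up, +x towards its hook side. This point is 96 mm above the tray's underside and 75.75 mm to +x of its middle. Directly under the block is the saddle hook, 98 mm (y) by 23.5 mm (x). Tray about 0.22 kg.
- tray_floor (a point): Centre of the tray's inner floor, 120 mm (tray x) by 90 mm (tray y), 4 mm above the underside. Walls 4 mm thick reach 27 mm above the underside; at +x a back plate 98 mm wide rises to the saddle hook (top 78 mm up) and the grip block on it to 114 mm. The block's front face is 69 mm from this point. Same axes as tray_grip.
- screen_top (a point): Middle of the top edge of the blue desk screen: a fixed upright panel 14 mm thick, 240 mm wide (its y), 160 mm high. The tray hangs over this edge on the screen's -x side, axes parallel to the screen's, up to 40 mm off the middle. Its hook's rear lip hangs 26 mm down behind the edge: lift the tray more than 30 mm before pulling it away to -x.
- mat_center (a point): Centre of the top of the fixed green mat, 180 mm (x) by 140 mm (y) by 3 mm, on the desk between the screen and the tube rack.
- cap_center (a point): Centre (on its axis, half-way up) of the red screw cap, 56 mm diameter, 70 mm long. z axis: along the cap's axis, out of its closed top, leaning 35 degrees when on the tube. The lower end is open. Right-hand thread: 18 mm rise per turn anticlockwise seen from its top; free after about 1.25 turns (23 mm). Turns easily, stays where let go, 1 mm axial play. About 0.09 kg.
- tube_shoulder (a point): Centre of the blue drawing tube's shoulder where the cap's skirt seats, 35 mm below cap_center along the tube axis when screwed home. Tube fixed, 76 mm diameter, collar 79 mm. Its white threaded neck, 38 mm long, 49 mm over the threads, is inside the cap. Axes are the rack's (upright): the tube leans 35 degrees to rack -x. A grey tube lies 85 mm to rack +y, its top 70 mm lower down the axis.
- mug_mid (a point): Middle of the white mug (about 80 mm diameter, 95 mm high, handle at its +y), a bystander standing loose.
- bottle_mid (a point): Middle (80 mm up) of the clear bottle, 64 mm diameter, 165 mm high, a bystander standing loose.
- stapler_mid (a point): Middle (28 mm up) of the red and black stapler, 130 mm long along its x, 36 mm wide, 60 mm high, a bystander standing loose.
- dispenser_mid (a point): Middle (30 mm up) of the black tape dispenser with a yellow roll, 130 mm long along its x, 56 mm wide, 80 mm high, a bystander standing loose.
There are look-alikes about, which are no part of the job. Leave any brown or yellow look-alike of the part that bears tray_grip alone. Leave any pink or turquoise look-alike of the part that bears cap_center alone.

How it is judged:
On the way, in this order (a step that is already met when the one before it is completed fails the run):
1. the tray stands upright on the mat, its floor's centre within 40 mm of the mat's centre, and is let go (horizontal distance between tray_floor and mat_center below 0.04 m and height (world z) of tray_floor below 0.012 m and angle between tray_floor's own z axis and vertical below 0.08 rad and contact force between the fingers and tray below 0.2 N), for 0.2 s.
2. the cap is held in the fingers clear of the tube's neck (distance between cap_center and tube_shoulder above 0.085 m and contact force between the fingers and cap above 1 N), for 0.1 s.
At the end, for the whole second after the job is handed in: The tray stands upright on the mat with its floor's centre within 40 mm of the mat's centre, and the cap stands still in it, open end down (within 6 degrees), flat on the tray's floor; both let go (horizontal distance between tray_floor and mat_center below 0.04 m and height (world z) of tray_floor below 0.012 m and angle between tray_floor's own z axis and vertical below 0.08 rad and x of cap_center in the frame of tray_floor between -0.036 and 0.036 m and y of cap_center in the frame of tray_floor between -0.022 and 0.022 m and z of cap_center in the frame of tray_floor below 0.04 m and angle between cap_center's own z axis and vertical below 0.1 rad and linear speed of each of cap, tray below 0.02 m/s); the robot touches nothing.
It fails at once if the cap touches down on or falls to the desk (its centre lower than 37 mm) (height (world z) of cap_center below 0.037 m).
It fails at once if the cap is dropped (faster than 0.7 m/s with no finger on it) (linear speed of cap above 0.7 m/s and contact force between the fingers and cap below 0.05 N).
It fails at once if a bystander (mug, bottle, stapler, tape dispenser) is moved more than 30 mm (distance of any of mug_mid, bottle_mid, stapler_mid, dispenser_mid from where it was at the start of the episode above 0.03 m).
It also fails if it takes over 72 s, if anything falls off the work surface, if the arm or the gripper's body presses on something with over 40 N, if the wrist force passes 120 N, or if a joint passes its speed limit or range.

ROBOT

A 6-joint arm with a two-finger parallel gripper is mounted at the origin on the work surface. World frame = base frame: x ahead of the robot, y to its left, z up, the work surface at z = 0. Lengths are in m, angles in rad, forces in N, time in s.
With the tool pointing down it reaches from about 0.275 to 0.85 m from the base axis. Payload 19 kg.
Tool frame: the origin (TCP) lies on the mounting face of the last link; the fingertips stand 173 mm ahead of it and the grasp point (between the pads) lies 155 mm ahead of it; z points along the fingers, y is the direction in which the jaws open and shut (so a half turn about z gives the same grasp; the last joint's range is limited). The gripper opens to 85 mm and grips with 20 to 120 N. Pads are 22 mm wide; open, the fingers measure 114 mm over their backs; the gripper's body (76 mm by 85 mm) begins 54 mm behind the grasp point. The pads swing forward as they close: fully open they stand 13 mm farther back than shut.
Start: joints at [-1.416, 0.15, 1.437, -0, 1.554, -0.134], TCP at [0.164, -0.551, 0.405] pointing down, gripper open.
Joint ranges: [-2.8, 2.8], [-0.68, 2.1], [0.12, 2.68], [-1.39, 4.53], [0.16, 2.79], [-2.81, 2.81]. Speed limits (rad/s): [1.89, 1.89, 2.22, 3.01, 3.01, 3.01].

INTERFACE

Orientations are given as a 3x3 rotation matrix whose columns are the frame's x, y, z axes.
In Python, from plant import ctrl, effector, kinematics, imaging, find_in gives the robot as it stands. Calls block until the motion is done:
- ctrl.reach(position, orientation): joint-space move of the TCP to a pose.
- ctrl.move_linear(position, frame=None, vel=0.15): straight line of the TCP; frame=None keeps the orientation; vel is the mean speed in m/s.
- ctrl.movej(angles): joint-space move.
- effector.command_gripper(opening, grasp_force=None): finger opening in m; grasp_force is the grip in N (None keeps the last); returns when the fingers have stopped.
- ctrl.dwell(seconds).
- kinematics.ik(position, orientation): joint angles nearest the present ones, or None.
- imaging.get_image(name): name is "scene" or "top"; returns the picture (420x560x3 uint8, red, green, blue); there is no depth.
- imaging.get_calibration(name): a dict with "fovy" (degrees; the focal length in pixels is half the picture's height over the tangent of half this angle, whatever the lens; pixels are square), "cx", "cy" (the principal point, pixels), "eye" and "rotation" of the camera in the world. Camera axes: x right, y down, z forward; pixel columns grow to the right and rows downward; lengths in m; the calibration is good to about 2 mm. A picture is of the moment at which its call begins. get_calibration takes no time and is no camera call.
A pose or a line that the arm cannot do raises ctrl.PlanningError and nothing moves.
- ctrl.job_done(): hands the job in, once; it reports no verdict.
Trained networks look in the newest picture that a camera, given by its name, has taken for a name from the list of things; names that differ only in an ending like _2 or _b are one class to them, and where a whole thing is asked for, a point or a joint stands for the part that bears it (a point fixed in the world has none). Each returns a list of dicts, best first, with "p" (0 to 1); they miss things now and then, are a little off and sometimes report something else, mostly with a low value. They report only what shows in the picture. A call takes as long as a camera call. They do not tell look-alikes from the thing itself.
- find_in(target, camera): "centre" ([x, y, z] in m, in world coordinates, good to about 4 mm: the middle of the surface that is visible of it).
Readings, each from a call of its own:
- ctrl.read_clock(): time.
- ctrl.read_q(): joint angles.
- ctrl.read_joint_velocities(): joint speeds.
- ctrl.read_tau(): joint torques, N m.
- ctrl.read_tcp_pos(): TCP position.
- ctrl.read_ee_rot(): TCP orientation.
- ctrl.read_ft_force(): force on the tool from outside, world axes, zero at the start.
- ctrl.read_wrist_torque(): the same for the moment, N m.
- ctrl.read_width(): finger opening in m.
Only numpy, scipy, OpenCV 4.12 (cv2) and the standard library are available. Lean on these libraries where they do the work, as an engineer would, in place of code of your own. Each camera call takes 0.05 s, during which the arm holds its last target. There are 200 camera calls.

## Working session

There is one attempt and no reset: what is moved stays moved. The work goes in short steps, each a Python script; the robot and the scene stay as the last script left them, time stands still between calls to the robot, and variables do not carry over. Pictures are saved under pics/ and viewed, about 8 in all and at most 12, crops included, and the job is handed in when it is done.

```bash
ls; mkdir -p pics; python3 - <<'E'
from plant import ctrl, effector, kinematics, imaging, find_in
import cv2, numpy as np
for n in ("scene","top"):
    im=imaging.get_image(n); cv2.imwrite(f"pics/{n}0.png",im[:,:,::-1])
    c=imaging.get_calibration(n); print(n,c)
    f=210/np.tan(np.radians(c["fovy"])/2); R=np.array(c["rotation"])
    for t in ("tray_grip","tray_floor","screen_top","mat_center","cap_center","tube_shoulder","mug_mid","bottle_mid","stapler_mid","dispenser_mid"):
        for d in find_in(t,n)[:4]:
            p=R.T@(np.array(d["centre"])-c["eye"]); print(t,round(d["p"],2),np.round(d["centre"],3),np.round([c["cx"]+f*p[0]/p[2],c["cy"]+f*p[1]/p[2]]))
print(ctrl.read_clock())
E
```

```text
pics
scene {'fovy': 45.62061462938536, 'cx': 281.7112944236934, 'cy': 215.24976954035088, 'eye': array([1.57493513e+00, 5.46290947e-04, 1.07079754e+00]), 'rotation': array([[-0.11460512,  0.65783591, -0.74439075],
       [ 0.99339949,  0.07951721, -0.08267083],
       [ 0.00480804, -0.74895189, -0.66260694]])}
tray_grip 0.97 [ 0.578 -0.325  0.155] [204. 217.]
tray_grip 0.82 [ 0.361 -0.504  0.021] [170. 199.]
tray_grip 0.82 [ 0.588 -0.575  0.009] [126. 249.]
tray_floor 0.83 [ 0.577 -0.325  0.155] [204. 216.]
tray_floor 0.82 [ 0.593 -0.584  0.01 ] [122. 250.]
tray_floor 0.77 [ 0.361 -0.504  0.015] [170. 201.]
tray_floor 0.55 [0.599 0.289 0.274] [442. 206.]
screen_top 0.74 [ 0.574 -0.292  0.079] [219. 236.]
screen_top 0.39 [0.599 0.288 0.273] [442. 206.]
mat_center 0.7 [0.51  0.035 0.002] [332. 249.]
cap_center 0.8 [0.597 0.289 0.275] [442. 205.]
cap_center 0.74 [0.497 0.23  0.045] [400. 242.]
tube_shoulder 0.65 [0.724 0.299 0.104] [437. 291.]
tube_shoulder 0.37 [ 0.578 -0.292  0.073] [219. 239.]
mug_mid 0.78 [0.766 0.018 0.057] [323. 305.]
bottle_mid 0.82 [0.358 0.193 0.083] [387. 201.
[... 735 characters left out ...]
tray_floor 0.82 [ 0.519 -0.336  0.09 ] [336. 219.]
tray_floor 0.66 [ 0.602 -0.588  0.005] [405. 199.]
screen_top 0.93 [ 0.563 -0.242  0.094] [307. 206.]
screen_top 0.24 [0.76  0.026 0.042] [228. 155.]
mat_center 0.89 [0.504 0.031 0.003] [227. 230.]
cap_center 0.91 [0.576 0.284 0.285] [133. 191.]
cap_center 0.66 [0.477 0.228 0.054] [167. 236.]
cap_center 0.64 [0.47  0.352 0.052] [130. 239.]
tube_shoulder 0.71 [ 0.35  -0.211  0.049] [299. 272.]
tube_shoulder 0.56 [0.678 0.284 0.094] [149. 175.]
mug_mid 0.71 [0.758 0.023 0.043] [228. 155.]
bottle_mid 0.73 [0.332 0.179 0.111] [178. 278.]
stapler_mid 0.57 [ 0.347 -0.211  0.05 ] [299. 273.]
dispenser_mid 0.67 [ 0.381 -0.049  0.026] [250. 264.]
1.1
```

View pics/scene0.png

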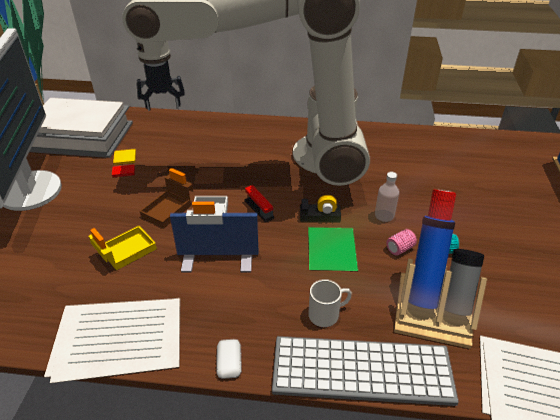

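View pics/top0.png

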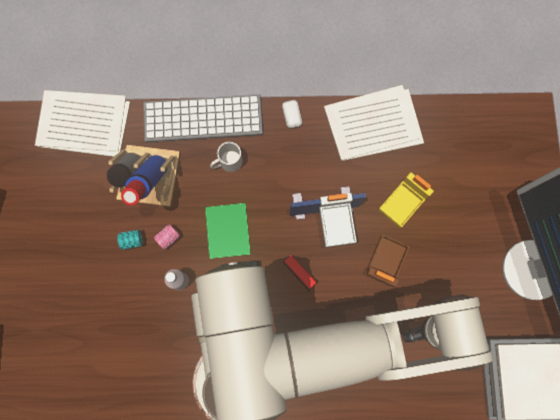

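Scene view: the tray candidates are the white one at (205,208), hanging on the blue screen, the brown one at (170,197) and the yellow one at (122,248). I choose white. The cap candidates are the red one at (442,205) on the blue tube, the pink one at (400,242) and the turquoise one at (452,243). I choose red. Next I'll fit colour silhouettes in both views and check the choices in a close crop.

```bash
cat > fit.py <<'E'
import cv2, numpy as np
from plant import imaging
from scipy.optimize import minimize
CAL={n:imaging.get_calibration(n) for n in("scene","top")}
def proj(P,n):
    c=CAL[n]; f=210/np.tan(np.radians(c["fovy"])/2)
    p=(np.atleast_2d(P)-c["eye"])@np.array(c["rotation"])
    return np.c_[c["cx"]+f*p[:,0]/p[:,2],c["cy"]+f*p[:,1]/p[:,2]]
def rz(a): return np.array([[np.cos(a),-np.sin(a),0],[np.sin(a),np.cos(a),0],[0,0,1]])
def ry(a): return np.array([[np.cos(a),0,np.sin(a)],[0,1,0],[-np.sin(a),0,np.cos(a)]])
def box(c,R,s): return np.array(c)+np.array([[i,j,k] for i in(-.5,.5) for j in(-.5,.5) for k in(-.5,.5)])*s@R.T
def cyl(c,R,r,z0,z1):
    t=np.linspace(0,2*np.pi,40); return np.array(c)+np.vstack([np.c_[r*np.cos(t),r*np.sin(t),0*t+z] for z in(z0,z1)])@R.T
def comp(m,px):
    n,l,s,ce=cv2.connectedComponentsWithStats(m.astype(np.uint8))
    ok=[i for i in range(1,n) if s[i,4]>=12]
    i=min(ok,key=lambda i:np.hypot(*(ce[i]-px))); return (l==i).astype(np.uint8)
K=6
def up(m): return cv2.resize(m*255,None,fx=K,fy=K,interpolation=cv2.INTER_LINEAR)>127
def sil(P,n):
    q=(proj(P,n)+.5)*K-.5
    h=cv2.convexHull(q.astype(np.float32))
    m=np.zeros((420*K,560*K),np.uint8); cv2.fillConvexPoly(m,np.round(h*16).astype(np.int32),1,shift=4); return m>0
def iou(P,n,M):
    s=sil(P,n); return (s&M).sum()/(s|M).sum()
def opt(cost,x0,steps):
    x0=np.array(x0,float)
    for _ in range(2):
        S=np.vstack([x0]+[x0+np.eye(len(x0))[i]*steps[i] for i in range(len(x0))])
        r=minimize(cost,x0,method="Nelder-Mead",options=dict(initial_simplex=S,maxiter=150,xatol=1e-4,fatol=1e-4)); x0=r.x
    return r
E
cat > run1.py <<'E'
from fit import *
I={n:cv2.imread(f"pics/{n}0.png") for n in("scene","top")}
H={n:cv2.cvtColor(I[n],cv2.COLOR_BGR2HSV) for n in I}
def m(n,lo,hi): return cv2.inRange(H[n],np.array(lo),np.array(hi))>0
org={n:up(comp(m(n,(4,170,110),(16,255,255)),p)) for n,p in(("scene",(204,208)),("top",(337,197)))}
grn={n:up(comp(m(n,(50,150,80),(70,255,255)),p)) for n,p in(("scene",(332,249)),("top",(227,230)))}
red={n:up(comp((m(n,(0,180,90),(4,255,255))|m(n,(173,180,90),(180,255,255))),p)) for n,p in(("scene",(442,205)),("top",(131,192)))}
blu={n:up(comp(m(n,(108,170,60),(125,255,255)),p)) for n,p in(("scene",(432,260)),("top",(145,178)))}
for k,d in(("org",org),("grn",grn),("red",red),("blu",blu)): print(k,[int(d[n].sum()/36) for n in d])
r=opt(lambda x:-sum(iou(box([x[0],x[1],.0015],rz(x[2]),[.18,.14,.003]),n,grn[n]) for n in grn),[.505,.033,0],[.01,.01,.1]);print("mat",r.x,r.fun); mat=r.x
# hidden bottom of the block is fine: fit its whole box
r=opt(lambda x:-sum(iou(box(x[:3],rz(x[3]),[.014,.06,.036]),n,org[n]) for n in org),[.575,-.33,.18,.15],[.01,.01,.01,.1]);print("grip",r.x,r.fun); g=r.x
def cc(x):
    R=rz(x[3])@ry(-np.radians(35))
    return -sum(iou(cyl(x[:3],R,.028,-.035,.035),n,red[n]) for n in red)-.5*sum(iou(cyl(x[:3],R,.038,-.035-x[4],-.035),n,blu[n]) for n in blu)
r=opt(cc,[.585,.287,.275,-.4,.2],[.01,.01,.01,.15,.03]);print("cap",r.x,r.fun); c=r.x
R=rz(c[3])@ry(-np.radians(35))
V={n:cv2.resize(I[n],None,fx=4,fy=4,interpolation=cv2.INTER_CUBIC) for n in I}
for n in V:
    for P in(box(g[:3],rz(g[3]),[.014,.06,.036]),cyl(c[:3],R,.028,-.035,.035),cyl(c[:3],R,.038,-.035-c[4],-.035),box([*mat[:2],.0015],rz(mat[2]),[.18,.14,.003])):
        cv2.polylines(V[n],[np.round(cv2.convexHull(((proj(P,n)+.5)*4).astype(np.float32))).astype(np.int32)],True,(255,255,0),1)
def crop(n,cx,cy): return V[n][cy*4-150:cy*4+150,cx*4-200:cx*4+200]
cv2.imwrite("pics/crops.png",np.vstack([np.hstack([crop("scene",212,225),crop("scene",440,225)]),np.hstack([crop("top",330,212),crop("top",145,180)])]))
E
python3 run1.py
```

```text
Traceback (most recent call last):
  File "run1.py", line 6, in <module>
    grn={n:up(comp(m(n,(50,150,80),(70,255,255)),p)) for n,p in(("scene",(332,249)),("top",(227,230)))}
              ~~~~^^^^^^^^^^^^^^^^^^^^^^^^^^^^^^^^^
  File "fit.py", line 17, in comp
    i=min(ok,key=lambda i:np.hypot(*(ce[i]-px))); return (l==i).astype(np.uint8)
ValueError: min() iterable argument is empty
```

```bash
sed -i 's/(50,150,80),(70,255,255)/(48,120,60),(80,255,255)/' run1.py; python3 -c "
import cv2
for n,ps in(('scene',((332,249),(442,200),(432,260),(204,209))),('top',((227,230),(131,196),(145,178),(337,197)))):
    h=cv2.cvtColor(cv2.imread(f'pics/{n}0.png'),cv2.COLOR_BGR2HSV); print(n,[h[y,x].tolist() for x,y in ps])
"; python3 run1.py
```

```text
scene [[69, 213, 174], [1, 217, 122], [110, 209, 144], [14, 246, 115]]
top [[65, 130, 186], [18, 15, 221], [8, 65, 59], [15, 169, 233]]Traceback (most recent call last):
  File "run1.py", line 8, in <module>
    blu={n:up(comp(m(n,(108,170,60),(125,255,255)),p)) for n,p in(("scene",(432,260)),("top",(145,178)))}
              ~~~~^^^^^^^^^^^^^^^^^^^^^^^^^^^^^^^^^^^
  File "fit.py", line 17, in comp
    i=min(ok,key=lambda i:np.hypot(*(ce[i]-px))); return (l==i).astype(np.uint8)
ValueError: min() iterable argument is empty
```

```bash
python3 -c "
import cv2
im=cv2.imread('pics/top0.png'); print(im.shape); h=cv2.cvtColor(im,cv2.COLOR_BGR2HSV)
for y in range(162,206,4): print(y,[(x,*h[y,x].tolist()) for x in range(122,164,5)])
print([h[y,335].tolist() for y in range(190,204)])
"
```

```text
(420, 560, 3)
162 [(122, 16, 28, 102), (127, 9, 26, 97), (132, 16, 31, 90), (137, 17, 86, 151), (142, 16, 66, 97), (147, 115, 114, 127), (152, 115, 111, 122), (157, 116, 101, 114), (162, 117, 93, 102)]
166 [(122, 14, 49, 68), (127, 14, 33, 84), (132, 11, 33, 85), (137, 18, 91, 169), (142, 114, 119, 126), (147, 115, 115, 122), (152, 116, 106, 115), (157, 116, 96, 104), (162, 17, 81, 142)]
170 [(122, 12, 47, 70), (127, 9, 51, 65), (132, 14, 35, 80), (137, 116, 102, 115), (142, 114, 116, 125), (147, 116, 109, 117), (152, 115, 101, 106), (157, 117, 87, 94), (162, 17, 87, 196)]
174 [(122, 9, 51, 70), (127, 9, 49, 68), (132, 129, 33, 78), (137, 122, 54, 81), (142, 117, 97, 103), (147, 115, 108, 109), (152, 117, 94, 98), (157, 119, 73, 84), (162, 122, 62, 78)]
178 [(122, 14, 50, 66), (127, 0, 30, 67), (132, 112, 154, 177), (137, 113, 152, 175), (142, 114, 125, 139), (147, 130, 44, 69), (152, 118, 84, 88), (157, 120, 65, 79), (162, 17, 83, 105)]
182 [(122, 13, 48, 64), (127, 112, 153, 175), (132, 2, 165, 145), (137, 2, 163, 136), (142, 149, 89, 109), (147, 120, 74, 90), (152, 119, 76, 81), (
[... 490 characters left out ...]
 190), (142, 3, 143, 96), (147, 120, 69, 92), (152, 16, 109, 204), (157, 15, 98, 104), (162, 17, 87, 114)]
198 [(122, 2, 182, 203), (127, 18, 15, 222), (132, 21, 15, 221), (137, 1, 193, 200), (142, 0, 40, 90), (147, 16, 111, 215), (152, 16, 111, 196), (157, 15, 98, 107), (162, 15, 97, 137)]
202 [(122, 9, 131, 115), (127, 2, 132, 208), (132, 4, 81, 212), (137, 3, 168, 159), (142, 16, 107, 179), (147, 16, 108, 193), (152, 16, 110, 195), (157, 16, 109, 199), (162, 16, 107, 143)]
[[10, 117, 109], [11, 114, 110], [10, 113, 111], [9, 111, 117], [10, 148, 152], [12, 176, 215], [14, 169, 234], [15, 165, 234], [13, 172, 218], [10, 160, 161], [12, 72, 159], [21, 25, 218], [25, 14, 202], [19, 22, 129]]
```

```bash
python3 -c "
import cv2,numpy as np
o=[]
for n,cs in(('scene',((212,225),(440,225))),('top',((330,212),(145,180)))):
    v=cv2.resize(cv2.imread(f'pics/{n}0.png'),None,fx=4,fy=4,interpolation=cv2.INTER_CUBIC)
    o.append(np.hstack([v[y*4-150:y*4+150,x*4-200:x*4+200] for x,y in cs]))
cv2.imwrite('pics/crops_a.png',np.vstack(o))"
```

```text
(no output)
```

View pics/crops_a.png

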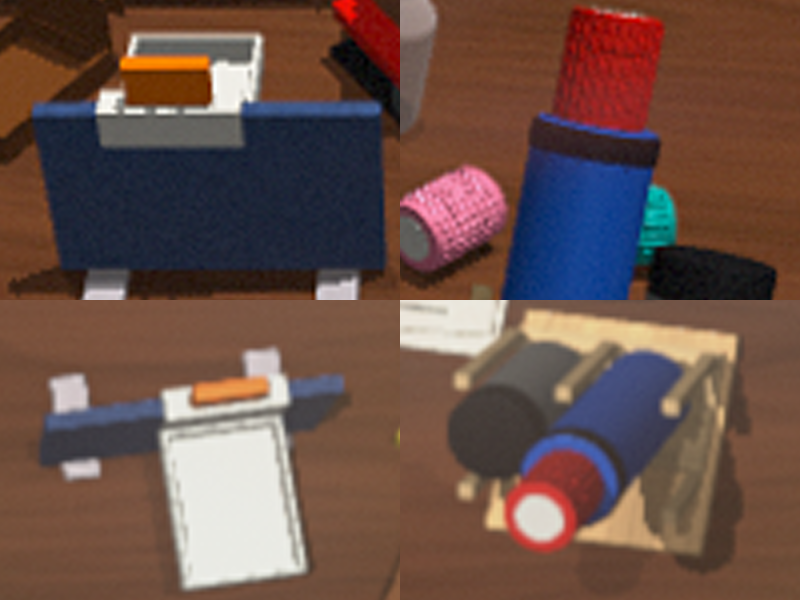

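The choice is confirmed: the white tray hangs on the screen with its orange block at top (337,197), and the red cap, which has a white end disc, sits on the leaning blue tube. I'll loosen the thresholds.

```bash
python3 - <<'E'
s=open('run1.py').read().split('\n')
out=[]
for l in s:
    if l.startswith('org='): l='''def hull(m):
    o=np.zeros_like(m); cv2.fillConvexPoly(o,cv2.convexHull(cv2.findNonZero(m)),1); return o
def near(m,p,r):
    y,x=np.mgrid[:420,:560]; return m&(abs(x-p[0])<r)&(abs(y-p[1])<r)
def closed(m): return cv2.morphologyEx(m.astype(np.uint8),cv2.MORPH_CLOSE,np.ones((11,11)))
org={n:up(hull(comp(m(n,(6,a,80),(19,255,255)),p))) for n,p,a in(("scene",(204,208),200),("top",(337,197),140))}'''
    if l.startswith('grn='): l='grn={n:up(comp(m(n,(48,90,60),(85,255,255)),p)) for n,p in(("scene",(332,249)),("top",(227,230)))}'
    if l.startswith('red='): l='red={n:up(hull(comp(near(m(n,(0,120,60),(5,255,255))|m(n,(172,120,60),(180,255,255)),p,22),p))) for n,p in(("scene",(442,205)),("top",(131,192)))}'
    if l.startswith('blu='): l='blu={n:up(hull(comp(closed(near(m(n,(106,70,40),(122,255,255)),p,50)),p))) for n,p in(("scene",(432,260)),("top",(148,178)))}'
    out.append(l)
open('run1.py','w').write('\n'.join(out))
E
time python3 run1.py
```

```text
org [253, 106]
grn [1991, 2121]
red [698, 452]
blu [2805, 892]
mat [0.50217675 0.03184845 0.08925647] -1.936920853709951
grip [ 0.57212391 -0.32651241  0.18487025  0.12849067] -1.5744288414736713
cap [ 0.57716008  0.29213952  0.26324721 -0.12183272  0.22447883] -2.7507790715161184
real	0m48.913s
user	0m48.964s
sys	0m0.397s
```

View pics/crops.png

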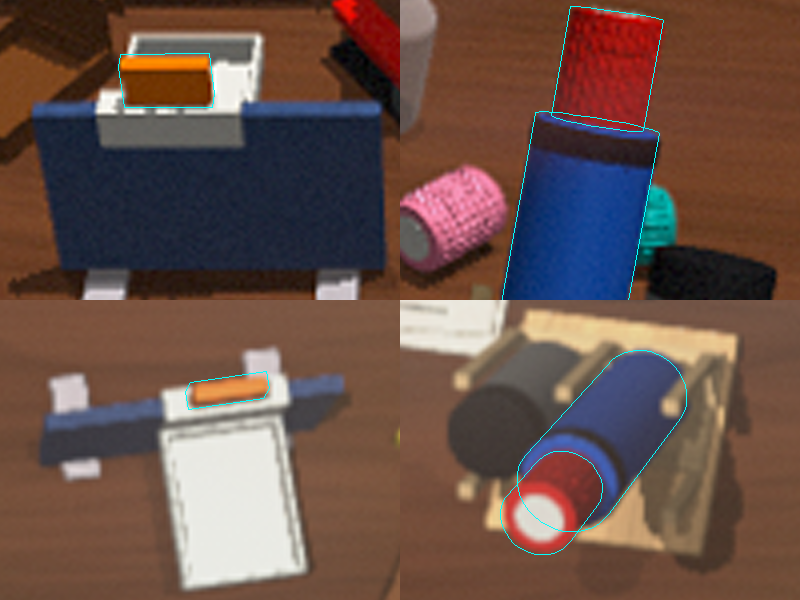

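The fits look good: mat (0.502,0.032), block (0.572,-0.327,0.185) at yaw 0.13, and cap (0.577,0.292,0.263) with rack yaw -0.12. I'll check IK, then grasp and lift the tray.

```bash
cat > h.py <<'E'
from plant import ctrl, effector, kinematics, imaging, find_in
import numpy as np, cv2
YAW=.132; MAT=np.array([.502,.032,.003]); GRIP=np.array([.572,-.3265,.185])
CAP=np.array([.577,.292,.263]); PSI=-.122
U=np.array([-np.sin(np.radians(35))*np.cos(PSI),-np.sin(np.radians(35))*np.sin(PSI),np.cos(np.radians(35))])
TX=np.array([np.cos(YAW),np.sin(YAW),0])
def tool(z,y):  # rotation with tool z, and y as near as possible to y
    z=np.array(z,float)/np.linalg.norm(z); y=y-z*(y@z); y/=np.linalg.norm(y); return np.c_[np.cross(y,z),y,z]
def spin(R,a): # rotate about tool z
    c,s=np.cos(a),np.sin(a); return R@np.array([[c,-s,0],[s,c,0],[0,0,1]])
def tcp(g,R): return np.array(g)-.155*R[:,2]
def st(t=""): print(t,round(ctrl.read_clock(),1),"F",np.round(ctrl.read_ft_force(),1),"T",np.round(ctrl.read_wrist_torque(),2),"w",round(ctrl.read_width(),4),"tcp",np.round(ctrl.read_tcp_pos(),4),"q",np.round(ctrl.read_q(),2))
def snap(n,name): cv2.imwrite(f"pics/{name}.png",imaging.get_image(n)[:,:,::-1])
E
python3 - <<'E'
from h import *
for s in(1,-1):
    R=tool([0,0,-1],s*TX)
    for g in(GRIP+[0,0,.005],GRIP+[0,0,.135],np.array([*(MAT+.0757*TX)[:2],.104])):
        q=kinematics.ik(tcp(g,R),R); print(s,None if q is None else np.round(q,2))
R=tool(-U,np.array([0,1.,0]))
for a in np.radians(range(-180,181,45)):
    q=kinematics.ik(tcp(CAP+.005*U,R),spin(R,a)); print(round(np.degrees(a)),None if q is None else np.round(q,2))
R=tool([0,0,-1],np.array([-TX[1],TX[0],0]))
for a in(0,np.pi/2,np.pi,-np.pi/2):
    q=kinematics.ik(tcp([.49,.03,.06],R),spin(R,a)); print("place",round(np.degrees(a)),None if q is None else np.round(q,2))
E
```

```text
1 [-0.64  0.35  1.31 -0.    1.48 -0.77]
1 [-0.64  0.32  1.09 -0.    1.73 -0.77]
1 [-0.06  0.25  1.62 -0.    1.27 -0.19]
-1 [-0.64  0.35  1.31 -0.    1.48  2.37]
-1 [-0.64  0.32  1.09 -0.    1.73  2.37]
-1 None
-180 [ 0.51  0.03  1.65 -0.42  1.    2.25]
-135 None
-90 [ 0.51  0.03  1.65 -0.42  1.   -2.46]
-45 [ 0.51  0.03  1.65 -0.42  1.   -1.68]
0 [ 0.51  0.03  1.65 -0.42  1.   -0.89]
45 [ 0.51  0.03  1.65 -0.42  1.   -0.11]
90 [ 0.51  0.03  1.65 -0.42  1.    0.68]
135 [ 0.51  0.03  1.65 -0.42  1.    1.46]
180 [ 0.51  0.03  1.65 -0.42  1.    2.25]
place 0 [-0.1   0.12  1.87 -0.    1.15 -1.8 ]
place 90 [-0.1   0.12  1.87 -0.    1.15 -0.23]
place 180 [-0.1   0.12  1.87 -0.    1.15  1.34]
place -90 None
```

```bash
python3 - <<'E'
from h import *
R=tool([0,0,-1],TX); g=GRIP+[0,0,.005]
ctrl.reach(tcp(g+[0,0,.1],R),R); st("pre")
ctrl.move_linear(tcp(g+[0,0,.03],R),R); ctrl.move_linear(tcp(g,R),R,.05); st("at")
effector.command_gripper(.012,60); st("closed")
ctrl.move_linear(tcp(g+[0,0,.01],R),R,.03); st("10mm")
ctrl.move_linear(tcp(g+[0,0,.15],R),R,.1); st("up")
snap("scene","lift")
E
```

```text
pre 2.8 F [-0.2 -0.2  0.1] T [-0.03  0.02  0.01] w 0.0851 tcp [ 0.5714 -0.3274  0.4449] q [-0.64  0.32  1.15 -0.    1.67 -0.77]
at 4.2 F [ 0.2 -0.5  0.9] T [-0.05  0.03 -0.06] w 0.0851 tcp [ 0.572  -0.3265  0.3452] q [-0.64  0.35  1.31  0.    1.48 -0.77]
closed 4.8 F [-0.7 -0.3  3.6] T [ 0.04  0.08 -0.04] w 0.0131 tcp [ 0.572  -0.3265  0.3452] q [-0.64  0.35  1.31  0.    1.48 -0.77]
10mm 5.3 F [-0.3 -0.  -1.5] T [-0.   -0.05 -0.03] w 0.0132 tcp [ 0.572  -0.3265  0.3551] q [-0.64  0.34  1.3  -0.    1.5  -0.77]
up 6.9 F [ 0.4  0.3 -2.5] T [ 0.04 -0.12 -0.  ] w 0.0135 tcp [ 0.5721 -0.3265  0.4943] q [-0.64  0.32  1.05  0.    1.77 -0.77]
```

View pics/lift.png

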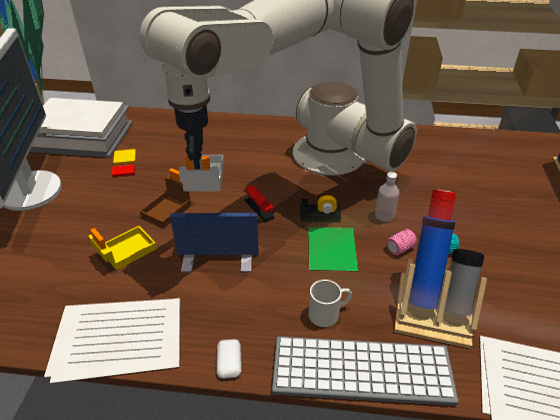

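The tray is lifted clear of the screen, held at (205,172) and level. Now I'll place it on the mat.

```bash
python3 - <<'E'
from h import *
R=tool([0,0,-1],TX); xy=(MAT+.07575*TX)[:2]
P=lambda z: tcp([*xy,z],R)
ctrl.reach(P(.3),R); ctrl.move_linear(P(.125),R,.12); st("above")
z=.118
while z>.092:
    ctrl.move_linear(P(z),R,.03); f=ctrl.read_ft_force()[2]
    if f>0.5: break
    z-=.002
st("down %.3f"%z)
effector.command_gripper(.085); st("open")
ctrl.move_linear(P(.22),R,.12)
q=ctrl.read_q(); q[0]-=.35; ctrl.movej(q)
snap("scene","placed"); snap("top","placed_t")
for n in("scene","top"):
    for t in("tray_floor","tray_grip"): print(n,t,[(round(d["p"],2),np.round(d["centre"],3)) for d in find_in(t,n)[:4]])
a=cv2.imread("pics/placed.png")[140:330,280:540]; b=cv2.imread("pics/placed_t.png")[130:320,110:370]
cv2.imwrite("pics/placed2.png",cv2.resize(np.hstack([a,b]),None,fx=1.53,fy=1.53,interpolation=cv2.INTER_CUBIC)); st()
E
```

```text
above 9.9 F [ 0.5  0.8 -2.2] T [ 0.02 -0.19 -0.  ] w 0.0133 tcp [0.5772 0.042  0.2807] q [-0.06  0.23  1.6  -0.    1.31 -0.19]
down 0.106 11.8 F [1.1 0.1 1.8] T [0.   0.1  0.03] w 0.0135 tcp [0.5772 0.042  0.2612] q [-0.06  0.25  1.62  0.    1.27 -0.19]
open 12.5 F [-0.3  0.   0.4] T [ 0.05  0.   -0.01] w 0.0849 tcp [0.5771 0.042  0.261 ] q [-0.06  0.25  1.62  0.    1.27 -0.19]
scene tray_floor [(0.8, array([ 0.594, -0.582,  0.012])), (0.72, array([ 0.362, -0.501,  0.015])), (0.55, array([0.574, 0.032, 0.028]))]
scene tray_grip [(0.92, array([ 0.363, -0.503,  0.019])), (0.68, array([0.576, 0.032, 0.031])), (0.65, array([ 0.59 , -0.579,  0.01 ]))]
top tray_floor [(0.93, array([ 0.599, -0.585,  0.003])), (0.85, array([0.547, 0.048, 0.003])), (0.78, array([ 0.393, -0.51 ,  0.005]))]
top tray_grip [(0.88, array([ 0.599, -0.587,  0.008])), (0.87, array([0.547, 0.051, 0.007])), (0.64, array([ 0.394, -0.506,  0.005])), (0.4, array([0.576, 0.285, 0.286]))]
 14.7 F [-0.   0.4 -0.7] T [ 0.01  0.04 -0.01] w 0.0853 tcp [ 0.5566 -0.1576  0.3742] q [-0.41  0.17  1.48  0.    1.5  -0.19]
```

View pics/placed2.png

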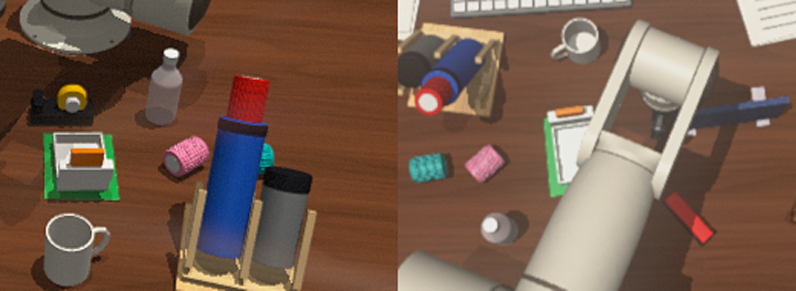

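The tray stands on the mat and is released. The cap is next: approach along its axis with q6 near its upper limit, grip, and check the forces.

```bash
cat >> h.py <<'E'
R0=tool(-U,np.array([0,1.,0]))
def cp(d,q6): # TCP pose: grasp point d above the home cap centre along the axis
    R=spin(R0,q6+.89); return tcp(CAP+d*U,R),R
def turn(d0,qa,qb,n=3,rate=1.4):
    for i in range(1,n+1):
        q=qa+(qb-qa)*i/n; d=d0+.018*(qa-q)/(2*np.pi)
        ctrl.move_linear(*cp(d,q),.018/(2*np.pi)*rate); st("q6 %.2f d %.4f"%(q,d))
    return d
E
python3 - <<'E'
from h import *
p,R=cp(.13,2.6); ctrl.reach(p,R); st("pre")
snap("scene","cap1");
ctrl.move_linear(*cp(.05,2.6)); ctrl.move_linear(*cp(.008,2.6),.06); st("at")
snap("top","cap1t"); snap("scene","cap1s")
effector.command_gripper(.054,40); st("closed")
E
python3 - <<'E'
import cv2,numpy as np
a=cv2.imread("pics/cap1s.png")[140:300,350:510]; b=cv2.imread("pics/cap1t.png")[120:280,60:220]
cv2.imwrite("pics/cap2.png",cv2.resize(np.hstack([a,b]),None,fx=2.5,fy=2.5,interpolation=cv2.INTER_CUBIC))
E
```

```text
pre 17.2 F [-0.2 -0.3  0.1] T [ 0.05  0.22 -0.  ] w 0.0848 tcp [0.415  0.3117 0.4963] q [ 0.61 -0.1   1.57 -0.42  1.23  2.6 ]
at 18.8 F [ 0.2 -0.9  0. ] T [-0.    0.3   0.04] w 0.0849 tcp [0.4842 0.3034 0.3968] q [ 0.51  0.02  1.64 -0.42  1.    2.6 ]
closed 19.2 F [-3.6 -1.7  5.2] T [-0.43  0.53 -0.29] w 0.0554 tcp [0.4841 0.3033 0.3969] q [ 0.51  0.02  1.64 -0.42  1.    2.6 ]
```

View pics/cap2.png

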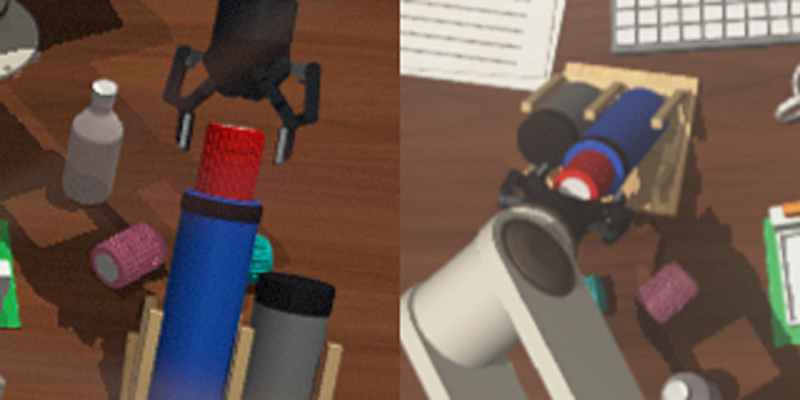

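The jaws straddle the cap well centred, with the tips beside its upper part at scene crop (185,130) and (283,145). They close with only a few newtons of side force. Unscrewing, first stroke.

```bash
python3 - <<'E'
from h import *
d=turn(.008,2.6,-1.6,n=4)
effector.command_gripper(.085); st("open")
ctrl.move_linear(*cp(d+.02,-1.6))
q=ctrl.read_q(); q[5]=2.6; ctrl.movej(q); ctrl.move_linear(*cp(d,2.6),.06)
snap("scene","mid"); snap("top","mid_t"); st("back")
a=cv2.imread("pics/mid.png")[140:300,350:510]; b=cv2.imread("pics/mid_t.png")[120:280,60:220]
cv2.imwrite("pics/mid2.png",cv2.resize(np.hstack([a,b]),None,fx=2.5,fy=2.5,interpolation=cv2.INTER_CUBIC))
E
```

```text
q6 1.55 d 0.0110 20.4 F [ 2.7 -1.7 -0.7] T [-0.28 -0.03 -0.25] w 0.0551 tcp [0.4826 0.3035 0.3989] q [ 0.52  0.02  1.64 -0.42  1.01  1.55]
q6 0.50 d 0.0140 21.6 F [ 6.1 -4.   2.2] T [-0.47 -0.81 -0.4 ] w 0.0551 tcp [0.4811 0.3036 0.4021] q [ 0.52  0.02  1.64 -0.42  1.01  0.5 ]
q6 -0.55 d 0.0170 22.9 F [ 5.4 -2.   3. ] T [-0.34 -0.87 -0.27] w 0.055 tcp [0.4794 0.304  0.4046] q [ 0.52  0.01  1.64 -0.42  1.02 -0.55]
q6 -1.60 d 0.0200 24.1 F [7.5 0.3 2.2] T [ 0.06 -1.17  0.11] w 0.0553 tcp [0.4777 0.3043 0.4073] q [ 0.52  0.01  1.64 -0.42  1.02 -1.6 ]
open 24.5 F [1.  0.1 0.7] T [0.03 0.28 0.  ] w 0.0852 tcp [0.4773 0.3043 0.4063] q [ 0.52  0.01  1.64 -0.42  1.02 -1.6 ]
back 29.0 F [-0.8  0.   0.6] T [0.01 0.23 0.04] w 0.0849 tcp [0.4774 0.3042 0.4065] q [ 0.52  0.01  1.64 -0.42  1.02  2.6 ]
```

View pics/mid2.png

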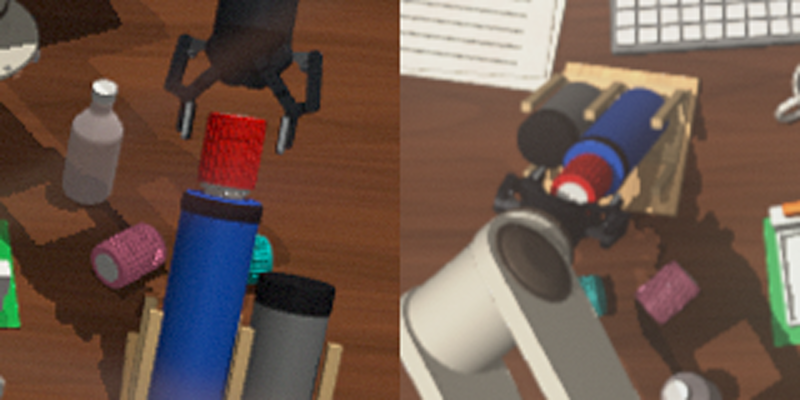

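The cap has risen about 12 mm and the white neck shows beneath it at crop (222,190). Second stroke, then a guarded pull.

```bash
python3 - <<'E'
from h import *
d=.020
effector.command_gripper(.054,50); st("closed")
d=turn(d,2.6,-1.75,n=4)
f0=ctrl.read_ft_force()@U
for k in range(4):
    d+=.004; ctrl.move_linear(*cp(d,-1.75),.03); f=ctrl.read_ft_force()@U; print("pull",round(d,4),round(f-f0,1))
    if f-f0<-12: break
else:
    ctrl.move_linear(*cp(.10,-1.75),.08); st("out")
snap("scene","out"); st()
cv2.imwrite("pics/out2.png",cv2.resize(cv2.imread("pics/out.png")[80:300,300:520],None,fx=2.5,fy=2.5))
E
```

```text
closed 29.4 F [-2.4 -0.2  3. ] T [-0.05  0.26 -0.09] w 0.0551 tcp [0.4773 0.3042 0.4067] q [ 0.52  0.01  1.64 -0.42  1.02  2.6 ]
q6 1.51 d 0.0231 30.6 F [ 1.  -3.1  5.8] T [-0.56 -0.32 -0.43] w 0.055 tcp [0.4757 0.3043 0.4093] q [ 0.52  0.01  1.64 -0.42  1.03  1.51]
q6 0.43 d 0.0262 31.8 F [ 4.6 -3.1  5.1] T [-0.38 -1.   -0.34] w 0.0548 tcp [0.4742 0.3045 0.4121] q [ 0.53  0.    1.64 -0.42  1.03  0.42]
q6 -0.66 d 0.0293 33.1 F [ 4.7 -0.7  4.5] T [-0.15 -1.15 -0.08] w 0.055 tcp [0.4723 0.3049 0.4145] q [ 0.53 -0.    1.64 -0.42  1.04 -0.66]
q6 -1.75 d 0.0325 34.3 F [ 5.  -0.6  4.6] T [ 0.09 -1.11  0.08] w 0.0553 tcp [0.4705 0.3052 0.417 ] q [ 0.53 -0.01  1.63 -0.42  1.04 -1.75]
pull 0.0365 1.9
pull 0.0405 2.7
pull 0.0445 1.6
pull 0.0485 -2.0
out 36.2 F [ 0.1 -0.1 -1.2] T [ 0.03  0.34 -0.05] w 0.0548 tcp [0.4318 0.3098 0.4716] q [ 0.58 -0.08  1.59 -0.42  1.17 -1.75]
 36.3 F [-1.   0.5 -0.9] T [0.07 0.35 0.02] w 0.0552 tcp [0.4319 0.3098 0.4713] q [ 0.58 -0.08  1.59 -0.42  1.17 -1.75]
```

View pics/out2.png

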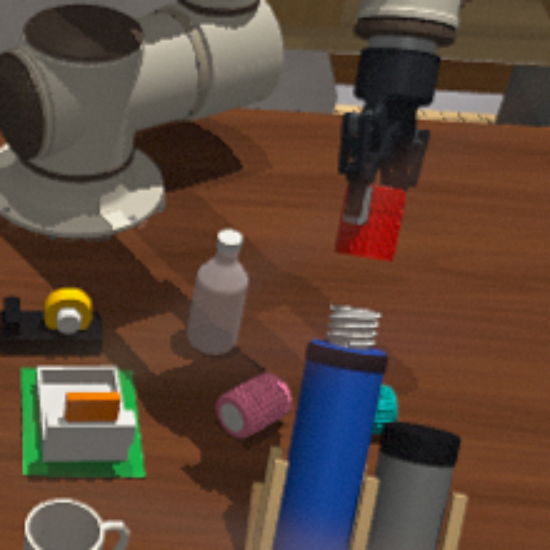

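The cap is free and held at crop (370,225), with the bare neck below it. Now I'll refit the tray pose and swing over it.

```bash
python3 - <<'E'
from h import *
from fit import *
snap("top","tr_t")
M={}
for n,f,p,a in(("scene","out",(338,242),200),("top","tr_t",(223,203),130)):
    h=cv2.cvtColor(cv2.imread(f"pics/{f}.png"),cv2.COLOR_BGR2HSV)
    m=comp(cv2.inRange(h,np.array((6,a,80)),np.array((19,255,255)))>0,p)
    ys,xs=np.nonzero(m); print(n,m.sum(),xs.mean(),ys.mean()); M[n]=up(m)
for use in(["scene"],["scene","top"]):
    r=opt(lambda x:-sum(iou(box([x[0],x[1],.099],rz(YAW),[.014,.06,.036]),n,M[n]) for n in use),[.577,.042],[.006,.006])
    print(use,r.x,r.fun,"floor",r.x-.07575*TX[:2])
Rp=tool([0,0,-1],np.array([-TX[1],TX[0],0]))
t=MAT-.012*TX
print(kinematics.ik(tcp([*t[:2],.25],Rp),Rp))
ctrl.reach(tcp([*t[:2],.25],Rp),Rp); st("over")
snap("scene","over"); snap("top","over_t")
a=cv2.imread("pics/over.png")[130:290,250:410]; b=cv2.imread("pics/over_t.png")[150:310,150:310]
cv2.imwrite("pics/over2.png",cv2.resize(np.hstack([a,b]),None,fx=2.5,fy=2.5,interpolation=cv2.INTER_CUBIC))
E
```

```text
scene 216 336.93981481481484 241.94444444444446
top 98 221.6734693877551 201.94897959183675
['scene'] [0.57224109 0.04341888] -0.7479378476884712 floor [0.49715007 0.0334489 ]
['scene', 'top'] [0.58029593 0.04130227] -1.5069246231064177 floor [0.50520491 0.03133228]
[-9.50549659e-02 -2.59607310e-02  1.62371681e+00 -4.44089210e-16
  1.54383658e+00 -1.79785129e+00]
over 37.4 F [-0.6  0.2 -1.3] T [-0.01  0.04  0.02] w 0.0553 tcp [0.4902 0.0311 0.4052] q [-0.09 -0.03  1.62 -0.    1.54 -1.8 ]
```

View pics/over2.png

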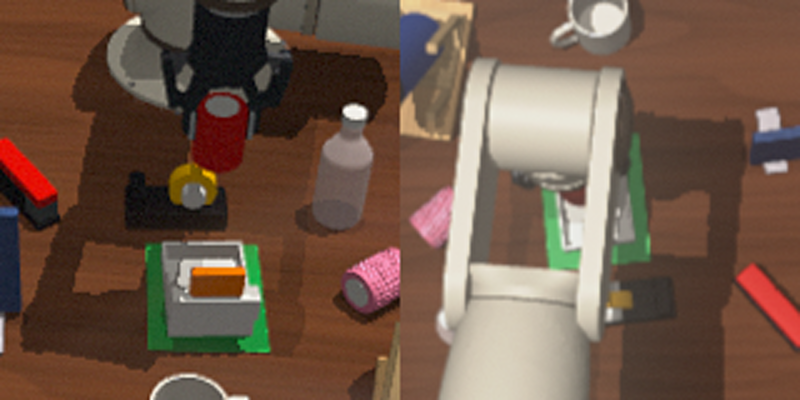

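The cap hangs upright over the tray at crop (220,130), and the tray is centred on the mat. I'll lower it under force guard and release.

```bash
python3 - <<'E'
from h import *
Rp=tool([0,0,-1],np.array([-TX[1],TX[0],0])); t=MAT-.012*TX
P=lambda z: tcp([*t[:2],z],Rp)
ctrl.move_linear(P(.09),Rp,.1); ctrl.move_linear(P(.060),Rp,.05); st("near"); f0=ctrl.read_ft_force()[2]
z=.060
while z>.040:
    z-=.001; ctrl.move_linear(P(z),Rp,.02); f=ctrl.read_ft_force()[2]
    if f-f0>2.5: break
st("touch %.3f"%z)
effector.command_gripper(.070); st("open")
ctrl.move_linear(P(z+.04),Rp,.04); effector.command_gripper(.085); ctrl.move_linear(P(.25),Rp,.12)
q=ctrl.read_q(); q[0]-=.7; ctrl.movej(q); st("away")
snap("scene","end"); snap("top","end_t")
for n in("scene","top"): print(n,[(round(d["p"],2),np.round(d["centre"],3)) for d in find_in("cap_center",n)])
a=cv2.imread("pics/end.png")[180:340,250:410]; b=cv2.imread("pics/end_t.png")[150:310,150:310]
cv2.imwrite("pics/end2.png",cv2.resize(np.hstack([a,b]),None,fx=2.5,fy=2.5,interpolation=cv2.INTER_CUBIC))
E
```

```text
near 40.0 F [-0.1 -0.7 -1. ] T [-0.04  0.01  0.01] w 0.0549 tcp [0.4902 0.0304 0.2151] q [-0.1   0.12  1.87 -0.    1.15 -1.8 ]
touch 0.052 42.0 F [-5.3 -0.7 10.6] T [0.09 0.67 0.06] w 0.0552 tcp [0.4902 0.0304 0.2076] q [-0.1   0.13  1.88 -0.    1.13 -1.8 ]
open 42.3 F [-0.2  0.6 -0.7] T [ 0.01 -0.   -0.01] w 0.0699 tcp [0.4901 0.0304 0.2069] q [-0.1   0.13  1.88 -0.    1.13 -1.8 ]
away 46.5 F [0.4 0.6 0.1] T [-0.01  0.01 -0.02] w 0.085 tcp [ 0.3948 -0.2918  0.4043] q [-0.79 -0.03  1.62  0.    1.54 -1.8 ]
scene [(0.97, array([0.5  , 0.232, 0.046])), (0.83, array([0.502, 0.027, 0.077])), (0.65, array([0.491, 0.384, 0.047]))]
top [(0.88, array([0.478, 0.233, 0.051])), (0.7, array([ 0.568, -0.27 ,  0.112])), (0.66, array([0.494, 0.024, 0.078])), (0.63, array([0.469, 0.352, 0.05 ]))]
```

View pics/end2.png

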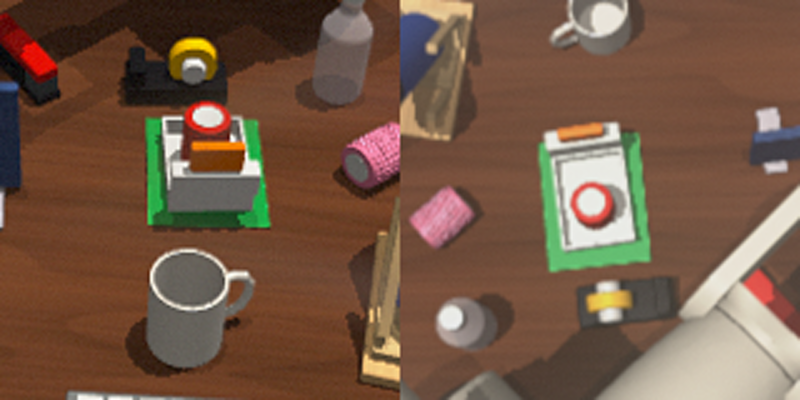

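The cap stands open end down on the tray floor. Its white-disc top is at scene crop (207,117) and top crop (593,203), and its height is about 0.077 m as expected. The bystanders haven't moved and the arm is clear, so I'm handing in.

```bash
python3 -c "
from plant import ctrl
ctrl.dwell(.3); ctrl.job_done(); print(ctrl.read_clock())"
```

```text
the job is handed in; nothing more can be done
the job is handed in; nothing more can be done
```

The job is handed in, at about 47 s on the robot's clock. I lifted the white tray off the screen and stood it on the mat. I then unscrewed the red cap in two strokes (about 1.36 turns), pulled it free still gripped, and lowered it open end down onto the tray floor under force guard.

**Last checks:**
- **Cap:** it stands upright in the tray. Its top was found at a height of about 77 mm, which is what a cap flat on the floor should give. The top is at about (0.50, 0.026), within the required ranges. I judged its tilt only by eye.
- **Tray:** it sits on the mat. My two fits of its position differ by about 8 mm, but both are within about 5 mm of the mat's centre.
- **Everything else:** the mug, bottle, stapler and tape dispenser look unmoved in the pictures, and the robot was clear of everything.

**Off-nominal:** the cap touched the floor with about 10 N, more than the 2.5 N I had set as the stop. The force was gone after release.

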